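# Load the camera test box and switch it on

## Robot

A 6-joint arm with a two-finger parallel gripper is mounted at the origin on a cart in front of the work surface, level with it; the furniture and walls round the work are solid. World frame = base frame: x ahead of the robot, y to its left, z up, the work surface at z = 0. Lengths are in mm, angles in rad, forces in N, time in s.
With the tool pointing down it reaches from about 325 to 900 mm from the base axis. Payload 6.1 kg.
Tool frame: the origin (TCP) lies midway between the tips of the shut fingers; the grasp point (between the pads) lies 19 mm behind it; z points along the fingers, y is the line along which they close (so a half turn about z gives the same grasp; the last joint's range is limited). The gripper opens to 85 mm and grips with 20 to 120 N. Pads are 22 mm wide; open, the fingers measure 114 mm over their backs; the gripper's body (76 mm by 85 mm) begins 54 mm behind the grasp point. The pads swing forward as they close: fully open they stand 13 mm farther back than shut.
Start: joints at [1.189, 0.22, 1.526, -0, 1.395, -0.126], TCP at [158.136, 604.656, 194.1] pointing down, gripper open.
Joint ranges: [-2.98, 2.98], [-0.91, 2.08], [0.09, 2.57], [-1.24, 4.39], [0.2, 2.65], [-2.68, 2.68]. Speed limits (rad/s): [2.57, 2.57, 3.01, 3.14, 3.14, 3.14].

## Interface

Orientations are given as [roll, pitch, yaw] about the fixed x, y, z axes, in that order (R = Rz(yaw) Ry(pitch) Rx(roll)).
In Python, from bench import manip, solve_ik, cams, order gives the robot as it stands. Calls block until the motion is done:
- manip.reach(position, orientation): joint-space move of the TCP to a pose.
- manip.movel(position, ori=None, max_speed=150, guard=None): straight line of the TCP; ori=None keeps the orientation; max_speed is the mean speed in mm/s. With guard (N) it stops when the force on the tool has changed by that much, and returns True; else False.
- manip.move_joints(angles): joint-space move.
- manip.gripper_to(opening, effort=None): finger opening in mm; effort is the grip in N (None keeps the last); returns when the fingers have stopped.
- manip.hold(seconds).
- solve_ik(position, orientation): joint angles nearest the present ones, or None.
- manip.get_state(): the state.
- cams.snapshot(name): name is "scene" or "top" or "wrist"; returns a dict with "color" (420x560x3 uint8, blue, green, red), "fx", "fy", "cx", "cy" (pixels), "extrinsics" (4x4, takes a point from world to camera coordinates). Camera axes: x right, y down, z forward; pixel columns grow to the right and rows downward; lengths in mm; the calibration is good to about 2 mm. The wrist camera is an equidistant fisheye: a pixel r from the principal point sees the ray r / f radians off the axis. A picture is of the moment at which its call begins. There is no depth.
A pose or a line that the arm cannot do raises manip.MotionError and nothing moves.
- order.hand_in(): hands the job in; it is judged then, once.
The state is a dict: "time": time; "q": joint angles; "dq": joint speeds; "joint_torque": joint torques, N m; "position": TCP position; "eef_rot": TCP orientation; "force": force on the tool from outside, world axes, zero at the start; "torque": the same for the moment, N m; "width": finger opening in mm; "grip_force": force on a finger pad.
Only numpy, scipy, OpenCV 4.12 (cv2) and the standard library are available. Lean on these libraries where they do the work, as an engineer would, in place of code of your own. Each camera call takes 0.05 s, during which the arm holds its last target. There are 200 camera calls.

## Task

Test the camera module that stands in the aluminium stand: lift it out by its two ends, set it down on the open bench and let go, then take it by its two broad faces and stand it upright on the yellow nest in the bay of the open test box. Then lower the blue lid until it is fully closed, and last slide the orange switch in its recessed slot with a fingertip all the way to the end with the green dot. Leave everything else on the bench where it is.

Things in the scene. Friction and masses are not known exactly. Their poses are not given: they have to be found in the camera images.
- module: The camera module to be tested (body, origin at the centre of its underside): a black-rimmed upright block with a light grey face. Grasp it by its centre point, listed next. The bench between the stand and the test box is free for setting it down (about 0.43 m ahead of the robot's base axis and 0.02 to 0.03 m to its right).
- module_center (a point): Centre of that camera module, half-way up. Solid body 21 mm thick along its x, 52 mm wide along its y, 52 mm tall along its z (thin trim sticks out up to 2 mm further); about 50 g. It starts upright in the stand, centre 34 mm above the bench.
- stand: Aluminium stand, fixed, origin under its centre. Base 70 (x) x 44 (y) mm and 8 mm thick carries the module; two upright plates, 44 mm along y, 5 mm thick, inner faces at x = +-14 mm, 62 mm high, cover its broad faces to 2 mm above its top; its two ends (+-y) stand out 4 mm past plates and base, free to grip.
- test_box: Camera test box, fixed, 124 (x) x 126 (y) mm. Origin under the centre of its bay, at bench height. Bay: grey, open-topped, outer 124 x 72 mm, walls 5 mm thick and 64 mm high, inner space 114 mm along x and 62 mm along y (no room for fingers at the module's ends), floor 6 mm above the bench.
- slot (a point): Centre of the switch slot at the level of the white deck face, 40 mm above the bench; axes as the test box's. The control deck fills the box's right side (-y) beside the bay. Slot: 72 mm along x, 34 mm along y, 7 mm deep. A red dot lies past its -x end (off), a green dot past its +x end (on).
- nest (a point): Centre of the yellow nest on the bay's floor, 6 mm above the bench, 12 mm to -x of the bay's centre; axes as the test box's. The module stands here with its 52 mm width along y (either way round) between two black ribs 8 mm high that run along y, 30 mm apart (inner faces), 6 mm thick.
- test_lid (a joint): Angle of the blue lid (rad): 0 closed, about 1.8 at the start (open, leaning back, away from the robot). Hinge along y at the bay's far (+x) rim. Stiff hinge: it stays where it is left; about 0.12 N m turns it.
- lid_hinge (a point): Mid-point of the lid's hinge line, 67 mm above the bench, 61 mm to +x of the bay's centre.
- lid_edge (a point): Middle of the lid's free edge, 124 mm from the hinge, halfway through its thickness. Lid 72 mm wide, 6 mm thick, flat; a 30 mm wide black lip sticks out 7 mm beyond this edge. When closed its top is 70.5 mm above the bench.
- switch (a joint): Position of the orange slide switch (m): 0 off, 0.014 on (its end stop), about 0 to 0.002 at the start; grows along the test box's +x, toward the green dot. About 1.2 N moves it; it stays where it is left.
- switch_top (a point): Centre of the top of the orange switch thumb: 12 mm long along the slot (x), 20 mm wide (y), its top 1.3 mm below the white deck face and 5.5 mm above the slot's floor. At the start 42 mm of free slot lies behind it (-x side) for a fingertip to enter.
- driver_red: Bystander, to be left alone: red-handled screwdriver, 172 mm long. Origin at the centre of its underside. Lies at the right of the stand, along x.
- driver_green: Bystander, to be left alone: green-handled screwdriver, 152 mm long. Origin at the centre of its underside. Lies right of the red one, along x.
- adapter_block: Bystander, to be left alone: black plug adapter block, 48x58x40 mm, behind the test box. Origin at the centre of its underside.

How it is judged:
By the outcome, as a careful person would: the job done as asked, in the order asked, and still so for the second after the job is handed in, with the robot touching nothing.
It also fails if it takes over 64 s, if anything falls off the work surface, if the arm or the gripper's body presses on something with over 40 N, if the wrist force passes 120 N, or if a joint passes its speed limit or range.

## Working session

There is one attempt and no reset: what is moved stays moved. The work goes in short steps, each a Python script; the robot and the scene stay as the last script left them, time stands still between calls to the robot, and variables do not carry over. Pictures are saved under pics/ and viewed, at most 10 in all, crops included, and the job is handed in when it is done.

```bash
ls; mkdir -p pics
python3 - <<'E'
from bench import manip,cams
import cv2,numpy as np,pickle
for n in ("scene","top"):
    s=cams.snapshot(n); pickle.dump(s,open(f'pics/{n}0.pkl','wb')); cv2.imwrite(f'pics/{n}0.png',s['color'])
    E=s['extrinsics']; print(n,s['fx'],s['cx'],s['cy'],(-E[:3,:3].T@E[:3,3]).round(),E[:3,:3].round(2).tolist())
st=manip.get_state(); print({k:st[k] for k in('time','eef_rot','width','force')})
E
```

```text
pics
scene 400.08438974929953 282.5189481862822 212.54582209877987 [ 176. -795.  457.] [[0.9, -0.43, -0.01], [-0.19, -0.39, -0.9], [0.39, 0.82, -0.43]]
top 534.705010887667 281.0533974447214 211.89395379917838 [ 388.  -69. 1131.] [[-0.03, -1.0, -0.02], [-0.99, 0.03, -0.14], [0.14, 0.01, -0.99]]
{'time': 0.1, 'eef_rot': array([-3.13984234e+00, -2.21679631e-04,  2.88578649e+00]), 'width': 85.44030886585419, 'force': array([ 0.32580572, -0.36933366, -0.12310517])}
```

View pics/top0.png

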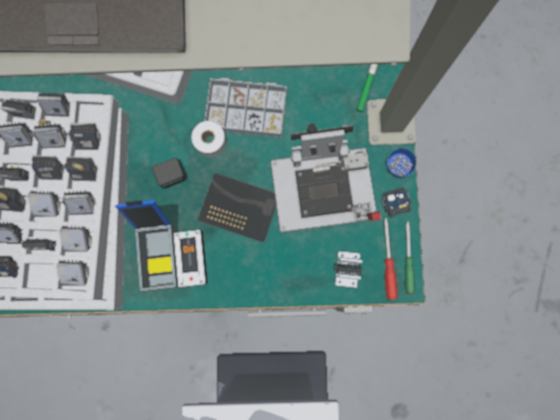

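View pics/scene0.png

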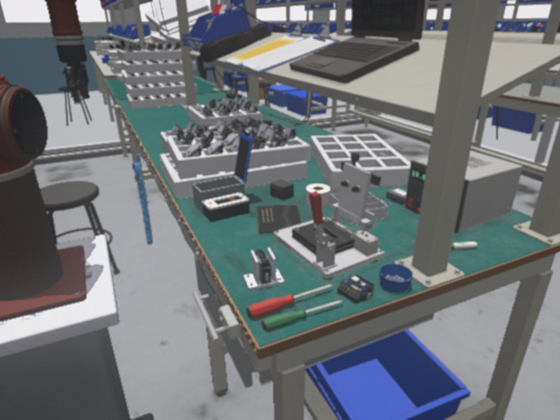

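Top: the test box is around (158,258) with the lid leaning back at (143,213). The stand is around (348,270) and the screwdrivers are to its right. I'll enlarge both areas.

```bash
cat > h.py <<'E'
import numpy as np,cv2,pickle
def unproj(s,uv,z):
    E=s['extrinsics'];R=E[:3,:3];c=-R.T@E[:3,3]
    uv=np.atleast_2d(np.array(uv,float)); x=(uv[:,0]-s['cx'])/s['fx'];y=(uv[:,1]-s['cy'])/s['fy']
    if s.get('fish'):
        r=np.hypot(x,y); k=np.tan(r)/np.maximum(r,1e-9); x=x*k;y=y*k
    d=np.c_[x,y,np.ones(len(x))]@R
    return c+d*((z-c[2])/d[:,2])[:,None]
def proj(s,P):
    E=s['extrinsics'];p=np.atleast_2d(P)@E[:3,:3].T+E[:3,3]
    r=np.hypot(p[:,0],p[:,1]); k=1/p[:,2]
    if s.get('fish'): k=np.arctan2(r,p[:,2])/np.maximum(r,1e-9)
    return np.c_[s['cx']+s['fx']*p[:,0]*k,s['cy']+s['fy']*p[:,1]*k]
E
python3 - <<'E'
from h import *
s=pickle.load(open('pics/top0.pkl','rb'));c=s['color']
a=cv2.resize(c[190:300,110:210],None,fx=5,fy=5,interpolation=cv2.INTER_CUBIC)
b=cv2.resize(c[240:300,325:373],None,fx=5,fy=5,interpolation=cv2.INTER_CUBIC)
o=np.zeros((550,745,3),np.uint8);o[:,:500]=a;o[:300,505:745]=b
cv2.imwrite('pics/c1.png',o)
print(unproj(s,[[157,258],[190,258]],30),unproj(s,[[348,270]],30))
E
```

```text
[[450.99063065 203.60752066  30.        ]
 [449.00858971 135.40583946  30.        ]] [[ 415.14031596 -188.09487431   30.        ]]
```

View pics/c1.png

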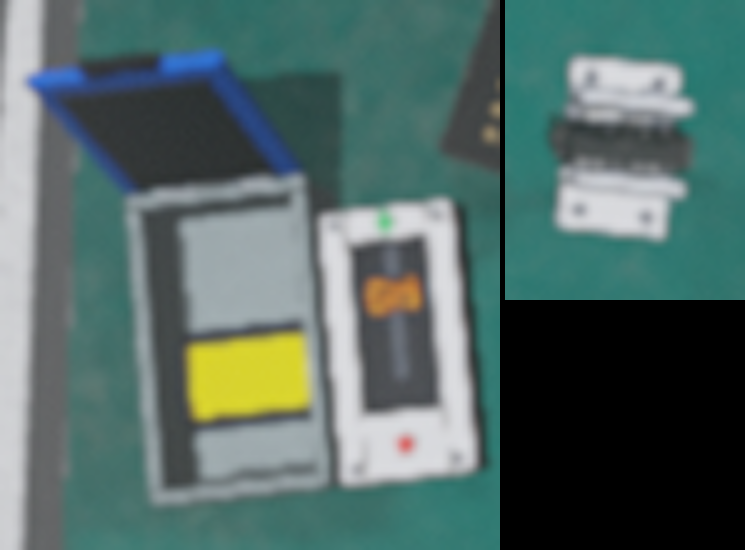

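Crop: yellow nest around crop (248,375), slot centre around (395,325), switch around (392,296), green dot at (385,222), red dot at (405,443). The module in the stand is around (620,143). The rough estimates are box bay (450,200) and stand (415,-188), which fit the given sizes. Next I'll take wrist views of each from above.

Run:
```python
from h import *
from bench import manip,cams,solve_ik
p=np.pi
for pos in ([420,190,330],[415,-188,280]):
  for y in (0,p,p/2,-p/2): 
    q=solve_ik(pos,[p,0,y]); print(pos,y,None if q is None else np.round(q,2))
for n,pos in (('wb',[430,170,330]),('ws',[415,-188,260])):
    manip.reach(pos,[p,0,0.0])
    s=cams.snapshot("wrist");s['fish']=1;pickle.dump(s,open(f'pics/{n}.pkl','wb'));cv2.imwrite(f'pics/{n}.png',s['color'])
    E=s['extrinsics'];print(s['fx'],(-E[:3,:3].T@E[:3,3]).round(),E[:3,:3].round(2).tolist(), manip.get_state()['time'],manip.get_state()['force'])
```

```text
[420, 190, 330] 0 [ 0.25 -0.24  1.73 -0.    1.65  1.82]
[420, 190, 330] 3.141592653589793 [ 0.25 -0.24  1.73  0.    1.65 -1.32]
[420, 190, 330] 1.5707963267948966 [ 0.25 -0.24  1.73 -0.    1.65  0.25]
[420, 190, 330] -1.5707963267948966 None
[415, -188, 280] 0 [-0.6  -0.24  1.83 -0.    1.56  0.97]
[415, -188, 280] 3.141592653589793 [-0.6  -0.24  1.83  0.    1.56 -2.17]
[415, -188, 280] 1.5707963267948966 [-0.6  -0.24  1.83  0.    1.56 -0.6 ]
[415, -188, 280] -1.5707963267948966 [-0.6  -0.24  1.83 -0.    1.56  2.54]
325.19226210127806 [511. 171. 509.] [[0.0, -1.0, -0.0], [-0.95, -0.0, 0.31], [-0.31, -0.0, -0.95]] 2.0667 [-0.26503502  1.22961821 -0.55103159]
325.19226210127806 [ 497. -186.  439.] [[0.0, -1.0, -0.0], [-0.95, -0.0, 0.31], [-0.31, -0.0, -0.95]] 3.4833 [-0.06205186 -0.42280054 -0.39153721]
```

Run:
```python
from h import *
o=np.zeros((600,800,3),np.uint8)
for n,P,x0,w,sc in (('wb',[450,180,30],0,480,3.5),('ws',[415,-188,30],485,315,3.5)):
    s=pickle.load(open(f'pics/{n}.pkl','rb'));u,v=proj(s,P)[0]; 
    W=int(w/sc);H=int(600/sc);a=int(u-W/2);b=int(v-H/2); b=min(b,420-H);print(n,a,b,s['color'].shape)
    c=s['color'][b:b+H,a:a+W];c=cv2.resize(c,None,fx=sc,fy=sc,interpolation=cv2.INTER_CUBIC);o[:c.shape[0],x0:x0+c.shape[1]]=c
cv2.imwrite('pics/c2.png',o)
```

```text
wb 206 63 (420, 560, 3)
ws 237 86 (420, 560, 3)
```

View pics/c2.png

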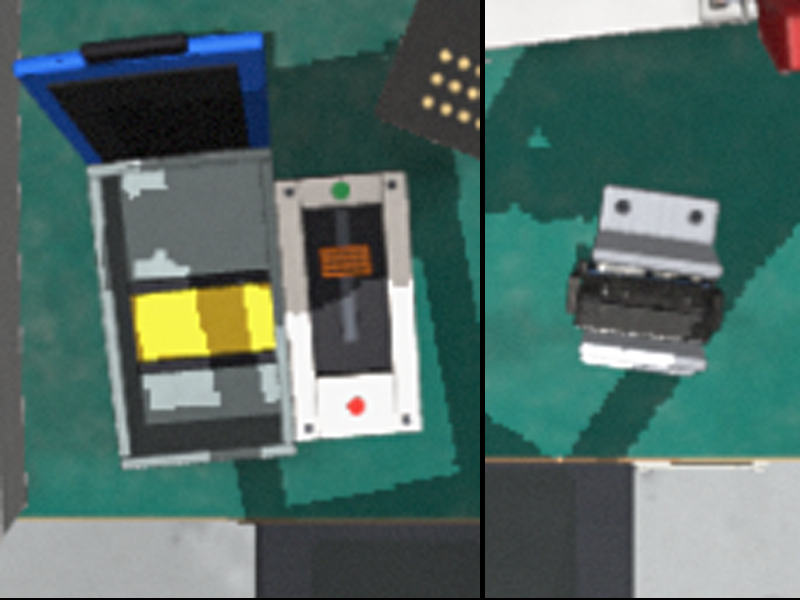

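Wrist views: bay rim corners (88,168), (270,152), (293,452), (123,467); slot corners (302,208), (382,203), (392,374), (315,377). Stand far base edge (605,186)-(719,202), module ends around (570,288) and (722,314). I'll fit the poses from both cameras.

```bash
cat > fit.py <<'E'
from h import *
from scipy.optimize import least_squares
L=lambda n:pickle.load(open(f'pics/{n}.pkl','rb'))
T,WB,WS=L('top0'),L('wb'),L('ws')
c1=lambda a:np.array(a)/5+[110,190]
c1b=lambda a:(np.array(a)-[505,0])/5+[325,240]
w=lambda a:np.array(a)/3.5+[206,63]
wsf=lambda a:(np.array(a)-[485,0])/3.5+[237,86]
def rz(t): return np.array([[np.cos(t),-np.sin(t)],[np.sin(t),np.cos(t)]])
def fit(U,F,x0):
    f=lambda p:np.concatenate([(u-(np.array(F(p))@rz(p[2]).T+p[:2])).ravel() for u in U])
    r=least_squares(f,x0,x_scale=[1,1,.01]+[1]*(len(x0)-3));return r.x,f(r.x).reshape(-1,2).round(1)
bay=[[-62,36],[-62,-36],[62,-36],[62,36]]
slot=lambda cx,cy:[[cx+36,cy+17],[cx+36,cy-17],[cx-36,cy-17],[cx-36,cy+17]]
deck=[[62,-90],[-62,-90]]
F=lambda p:bay+slot(p[3],p[4])+deck
if __name__=='__main__':
    ut=np.vstack([unproj(T,c1([[155,503],[328,487],[305,178],[128,197]]),64)[:,:2],unproj(T,c1([[348,247],[422,238],[437,405],[365,412],[460,200],[480,468]]),40)[:,:2]])
    uw=np.vstack([unproj(WB,w([[123,467],[293,452],[270,152],[88,168]]),64)[:,:2],unproj(WB,w([[302,208],[382,203],[392,374],[315,377],[406,172],[422,430]]),40)[:,:2]])
    for U in([ut],[uw],[ut,uw]):
        x,r=fit(U,F,[450,200,0,0,-63]);print(x.round(3),np.abs(r).max(), r.tolist() if len(U)==1 else '')
    print('sw',unproj(T,c1([392,296]),38.7),unproj(WB,w([346,261]),38.7),'nest',unproj(T,c1([248,375]),6))
    # stand
    bt=unproj(T,c1b([[570,57],[681,63],[665,240],[556,235]]),8)[:,:2]
    x,r=fit([bt],lambda p:[[35,22],[35,-22],[-35,-22],[-35,22]],[415,-188,0]);print('base top',x.round(3),r.tolist())
    print('mod ends top',unproj(T,c1b([[553,137],[690,152]]),58).round(1).tolist(),'wrist',unproj(WS,wsf([[570,290],[722,315]]),58).round(1).tolist())
    print('base far wrist',unproj(WS,wsf([[605,186],[719,202]]),8).round(1).tolist())
    print('plates top',unproj(T,c1b([[633,102],[627,181]]),62).round(1).tolist(),'wrist',unproj(WS,wsf([[656,270],[643,361]]),62).round(1).tolist())
E
python3 fit.py
```

```text
[ 4.47643e+02  1.96675e+02  6.30000e-02  3.11900e+00 -6.05930e+01] 10.1 [[2.0, -1.9], [1.8, 1.2], [1.5, 2.5], [0.5, 2.1], [-2.3, -0.9], [-1.7, 2.6], [1.9, 1.4], [2.1, -3.1], [-10.1, -2.2], [4.3, -1.6]]
[ 4.48046e+02  1.98792e+02  6.70000e-02  3.06200e+00 -6.27210e+01] 10.6 [[2.5, -2.1], [4.0, 0.5], [0.3, 1.9], [-0.3, 0.6], [-0.4, -0.1], [-0.1, 1.2], [-0.1, 0.2], [0.6, -1.3], [-10.6, 0.2], [4.1, -1.3]]
[ 4.47844e+02  1.97733e+02  6.50000e-02  3.09200e+00 -6.16570e+01] 10.4 
sw [[466.60057944 136.98580502  38.7       ]] [[467.74490166 137.36510805  38.7       ]] nest [[437.52179424 204.01239808   6.        ]]
base top [ 4.16393e+02 -1.89681e+02 -1.15000e-01] [[1.3, 0.5], [2.5, -2.0], [-1.0, 0.1], [-2.8, 1.4]]
mod ends top [[420.4, -158.6, 58.0], [412.9, -212.8, 58.0]] wrist [[424.1, -162.6, 58.0], [415.5, -214.6, 58.0]]
base far wrist [[454.9, -173.2, 8.0], [448.9, -216.4, 8.0]]
plates top [[433.2, -190.6, 62.0], [402.1, -186.8, 62.0]] wrist [[431.7, -191.8, 62.0], [400.1, -187.5, 62.0]]
```

Box yaw ≈ 0.065 rad, bay ≈ (449,198). The stand is ≈ (417,-189) with yaw ≈ -0.135, and independent features agree to about 2 mm. Now I'll pick the module, set it down and look.

Run:
```python
from h import *
from bench import manip,cams
p=np.pi
S=lambda t:print(t,{k:np.round(manip.get_state()[k],2).tolist() for k in('time','position','width','grip_force','force')})
manip.reach([417,-189,115],[p,0,-0.135])
print(manip.movel([417,-189,18],max_speed=120,guard=12));S('down')
manip.gripper_to(40,30);S('grip')
manip.movel([417,-189,110],max_speed=120);S('lift')
manip.movel([430,-25,110],[p,0,0.0],max_speed=200)
manip.movel([430,-25,20],max_speed=120)
print(manip.movel([430,-25,6],max_speed=20,guard=4));S('placed')
s=cams.snapshot("scene");cv2.imwrite('pics/s1.png',s['color']);
pickle.dump(s,open('pics/s1.pkl','wb'))
u,v=proj(s,[430,-25,30])[0].astype(int);print(u,v)
cv2.imwrite('pics/s1c.png',cv2.resize(s['color'][v-70:v+70,u-90:u+90],None,fx=4,fy=4))
```

```text
False
down {'time': 5.08, 'position': [417.83, -189.58, 18.97], 'width': 85.92, 'grip_force': 0.0, 'force': [-0.55, 0.77, 0.19]}
grip {'time': 5.53, 'position': [417.91, -189.21, 19.11], 'width': 50.09, 'grip_force': 30.12, 'force': [-0.34, 2.49, 5.85]}
lift {'time': 6.45, 'position': [416.42, -188.63, 109.17], 'width': 39.9, 'grip_force': 0.0, 'force': [-0.11, 0.54, 0.99]}
False
placed {'time': 9.18, 'position': [430.04, -25.0, 6.01], 'width': 40.31, 'grip_force': 0.0, 'force': [-0.61, -0.28, -0.22]}
239 230
```

View pics/s1c.png

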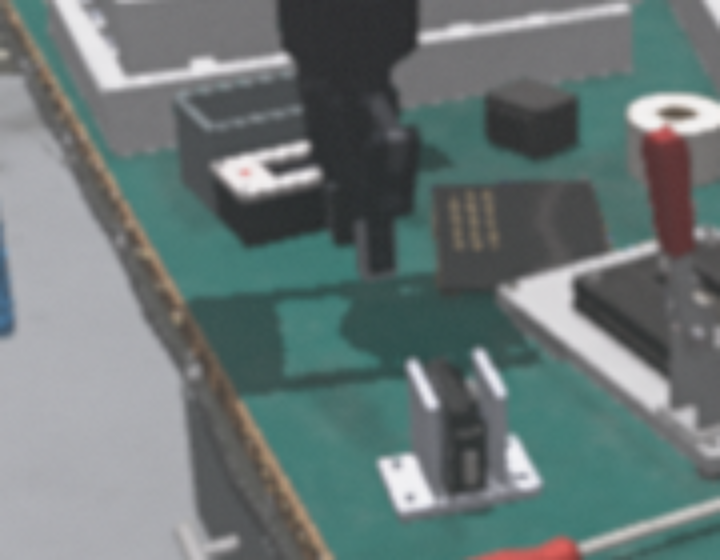

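The grip closed to 50 mm at 30 N but slipped on lifting. The module is still upright in the stand. I'll check its position from closer, then regrip lower, harder and slower.

Run:
```python
from h import *
from bench import manip,cams
p=np.pi
manip.movel([430,-25,110],max_speed=250); manip.gripper_to(85,30)
manip.reach([362,-182,170],[p,0,-0.135])
s=cams.snapshot("wrist");s['fish']=1;pickle.dump(s,open('pics/ws2.pkl','wb'))
u,v=proj(s,[417,-189,50])[0].astype(int);v=min(v,350);print(u,v,manip.get_state()['time'])
cv2.imwrite('pics/ws2.png',cv2.resize(s['color'][v-70:v+70,u-80:u+80],None,fx=4,fy=4,interpolation=cv2.INTER_CUBIC))
```

```text
282 135 11.1167
```

View pics/ws2.png

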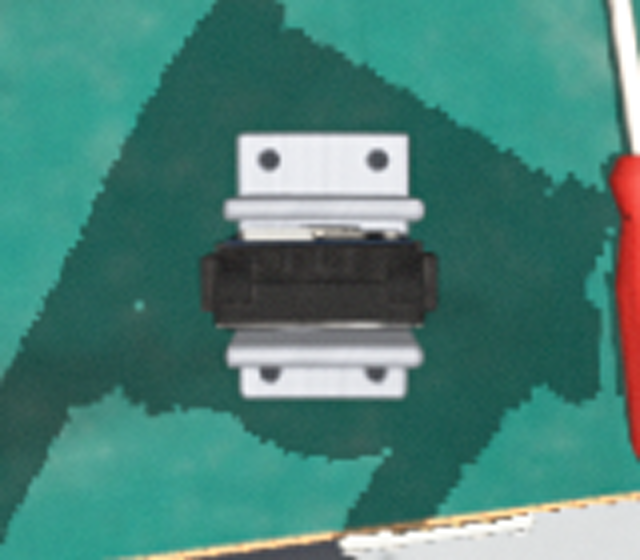

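Run:
```python
from h import *
from bench import manip,cams
p=np.pi
s=pickle.load(open('pics/ws2.pkl','rb'))
f=lambda a:np.array(a)/4+[202,65]
e=unproj(s,f([[204,281],[438,281],[324,210],[324,348]]),59);print(e.round(1).tolist())
c=(e[0]+e[1])/2
print('axis yaw',np.arctan2(-(e[0]-e[1])[0],(e[0]-e[1])[1]))
S=lambda t:print(t,{k:np.round(manip.get_state()[k],2).tolist() for k in('time','position','width','grip_force','force')})
x,y=c[:2]; assert abs(x-417)<4 and abs(y+189)<4
manip.reach([x,y,110],[p,0,-0.135])
print(manip.movel([x,y,12],max_speed=100,guard=12));S('down')
manip.gripper_to(40,70);manip.hold(.3);S('grip')
for z in (14,18,25,40,70,100):
    manip.movel([x,y,z],max_speed=30 if z<30 else 80);S(z)
    if manip.get_state()['grip_force']<5: break
```

```text
[[421.6, -163.2, 59.0], [414.7, -214.7, 59.0], [433.6, -191.7, 59.0], [402.9, -187.6, 59.0]]
axis yaw -0.1343877620108151
False
down {'time': 12.68, 'position': [418.74, -189.43, 12.72], 'width': 85.29, 'grip_force': 0.0, 'force': [0.21, 0.01, 0.06]}
grip {'time': 13.39, 'position': [419.32, -189.65, 13.16], 'width': 50.31, 'grip_force': 73.16, 'force': [0.61, 0.84, 6.43]}
14 {'time': 13.64, 'position': [417.87, -188.82, 13.84], 'width': 50.39, 'grip_force': 72.54, 'force': [-0.19, 0.14, -0.17]}
18 {'time': 13.92, 'position': [418.25, -189.06, 18.15], 'width': 50.18, 'grip_force': 72.56, 'force': [0.07, -0.09, -0.97]}
25 {'time': 14.31, 'position': [418.43, -189.17, 25.35], 'width': 49.87, 'grip_force': 72.56, 'force': [0.13, 0.45, -1.14]}
40 {'time': 14.65, 'position': [418.72, -189.38, 40.63], 'width': 50.29, 'grip_force': 72.6, 'force': [-0.06, 0.08, -1.26]}
70 {'time': 15.18, 'position': [418.25, -189.08, 70.14], 'width': 50.29, 'grip_force': 72.6, 'force': [-0.18, 0.14, -1.4]}
100 {'time': 15.7, 'position': [418.25, -189.06, 100.11], 'width': 50.09, 'grip_force': 72.6, 'force': [0.78, 0.6, -0.67]}
```

Held, with about 1 N of load. Setting it down.

Run:
```python
from h import *
from bench import manip,cams
p=np.pi
S=lambda t:print(t,{k:np.round(manip.get_state()[k],2).tolist() for k in('time','position','width','grip_force','force')})
manip.movel([430,-25,100],[p,0,0.0],max_speed=120);S('over')
manip.movel([430,-25,16],max_speed=90)
print(manip.movel([430,-25,4.5],max_speed=15,guard=3));S('placed')
manip.gripper_to(70);S('open')
manip.gripper_to(85)
manip.movel([430,-25,110],max_speed=150)
manip.movel([372,-25,150],max_speed=200)
s=cams.snapshot("wrist");s['fish']=1;pickle.dump(s,open('pics/w3.pkl','wb'))
u,v=proj(s,[430,-25,50])[0].astype(int);v=min(v,350);print(u,v,manip.get_state()['time'])
cv2.imwrite('pics/w3.png',cv2.resize(s['color'][v-70:v+70,u-80:u+80],None,fx=4,fy=4,interpolation=cv2.INTER_CUBIC))
```

```text
over {'time': 17.22, 'position': [430.02, -25.43, 100.02], 'width': 50.03, 'grip_force': 72.59, 'force': [0.45, -0.07, -0.6]}
True
placed {'time': 18.98, 'position': [429.7, -24.94, 5.15], 'width': 50.2, 'grip_force': 73.15, 'force': [-0.1, 1.12, 4.1]}
open {'time': 19.32, 'position': [428.64, -24.66, 4.36], 'width': 69.98, 'grip_force': 0.0, 'force': [0.38, -0.36, -0.64]}
282 134 21.0167
```

View pics/w3.png

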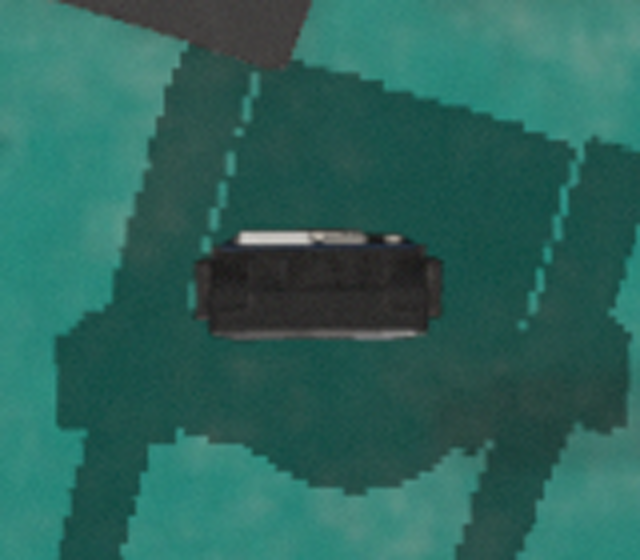

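The module stands upright on the bench at about (318,289) in the crop, yaw ≈ 0. Next is one close look at the bay from above before the precise fit.

Run:
```python
from h import *
from bench import manip,cams
p=np.pi
s=pickle.load(open('pics/w3.pkl','rb'))
print('module',unproj(s,np.array([[195,289],[441,289]])/4+[202,64],51).round(1).tolist())
manip.reach([368,175,190],[p,0,0.065])
s=cams.snapshot("wrist");s['fish']=1;pickle.dump(s,open('pics/w4.pkl','wb'))
u,v=proj(s,[447,175,40])[0].astype(int);print(u,v,manip.get_state()['time'])
a,b=u-95,max(0,v-75);print(a,b)
cv2.imwrite('pics/w4.png',cv2.resize(s['color'][b:b+150,a:a+190],None,fx=4,fy=4,interpolation=cv2.INTER_CUBIC))
```

```text
module [[428.9, 1.8, 51.0], [428.9, -50.5, 51.0]]
286 109 21.9
191 34
```

View pics/w4.png

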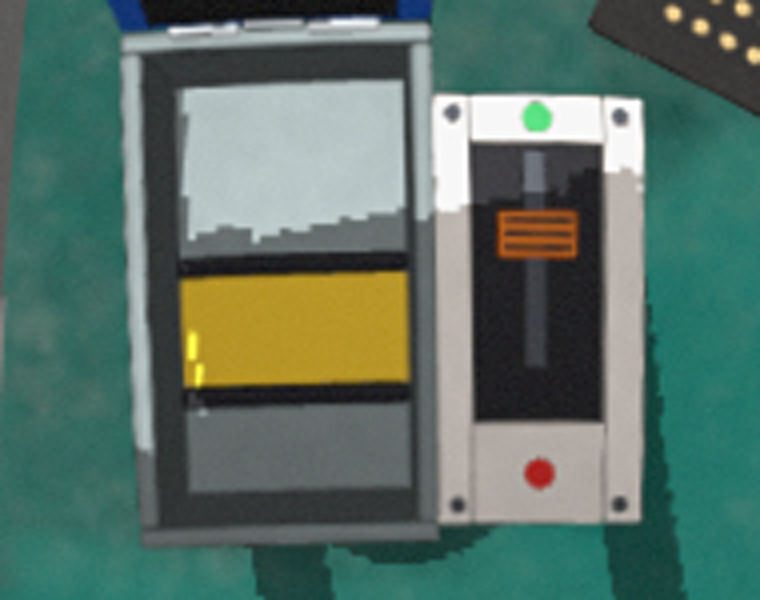

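Close view: floor corners (180,88), (405,80), (411,488), (188,492); yellow from row ~275 to ~387; slot (470,143)-(604,421); switch thumb (499,211)-(577,258). I'll fit these.

Run:
```python
from fit import *
s=L('w4');g=lambda a:np.array(a)/4+[191,34]
floor=[[57,31],[57,-31],[-57,-31],[-57,31]]
U=np.vstack([unproj(s,g([[143,546],[438,540],[432,26],[122,38]]),64),unproj(s,g([[470,143],[603,143],[604,421],[473,421]]),40),unproj(s,g([[180,88],[405,80],[411,488],[188,492]]),6)])[:,:2]
x,r=fit([U],lambda p:bay+slot(p[3],p[4])+floor,[450,200,.06,0,-63]);print('w4',x.round(3),r.tolist())
R=rz(x[2]);loc=lambda P:((P[:,:2]-x[:2])@R).round(1).tolist()
print('nest edges local',loc(unproj(s,g([[295,275]]),6)),loc(unproj(s,g([[297,387]]),6)),loc(unproj(s,g([[297,387]]),14)))
print('switch local',loc(unproj(s,g([[538,234.5]]),38.7)),'dots',loc(unproj(s,g([[538,117],[540,473]]),40)))
print('nest world',x[:2]+R@[-12,0])
uw=np.vstack([unproj(WB,w([[123,467],[293,452],[270,152],[88,168]]),64)[:,:2],unproj(WB,w([[302,208],[382,203],[392,374],[315,377]]),40)[:,:2]])
ut=np.vstack([unproj(T,c1([[155,503],[328,487],[305,178],[128,197]]),64)[:,:2],unproj(T,c1([[348,247],[422,238],[437,405],[365,412]]),40)[:,:2]])
for U in (uw,ut): print(fit([U],lambda p:bay+slot(p[3],p[4]),[450,200,.06,0,-63])[0].round(3))
```

```text
w4 [ 4.49816e+02  1.98724e+02  8.40000e-02  4.73000e-01 -6.24050e+01] [[1.2, -0.7], [0.9, 0.7], [-1.2, 0.5], [-1.2, -0.2], [-0.9, -0.3], [-0.2, 0.4], [0.6, 0.1], [0.5, -0.3], [0.2, -0.7], [0.3, -0.1], [-0.2, -0.2], [0.0, 0.6]]
nest edges local [[3.1, -0.2]] [[-28.2, 0.0]] [[-27.6, -0.4]]
switch local [[12.5, -62.5]] dots [[42.5, -62.6], [-48.4, -62.9]]
nest world [437.85774279 197.7230105 ]
[ 4.49686e+02  1.99050e+02  8.40000e-02  3.47000e-01 -6.28840e+01]
[ 4.49093e+02  1.97640e+02  8.30000e-02  3.85000e-01 -6.14850e+01]
```

Three views agree within about 1.5 mm: box (449.7,198.7) with yaw 0.084, nest (437.8,197.7). Now I'll grasp by the broad faces and insert.

Run:
```python
from h import *
from bench import manip,cams
p=np.pi
S=lambda t:print(t,{k:np.round(manip.get_state()[k],2).tolist() for k in('time','position','width','grip_force','force')})
manip.reach([428.9,-24.4,120],[p,0,p/2]);S('over')
print(manip.movel([428.9,-24.4,16],max_speed=120,guard=10))
manip.gripper_to(12,50);manip.hold(.2);S('grip')
manip.movel([428.9,-24.4,26],max_speed=30);S('lift')
manip.movel([428.9,-24.4,120],max_speed=120);S('up')
if manip.get_state()['grip_force']>20:
    manip.movel([437.8,197.7,120],[p,0,p/2+.084],max_speed=150);manip.hold(.2);S('above nest')
    manip.movel([437.8,197.7,42],max_speed=90);S('in')
    print(manip.movel([437.8,197.7,20.5],max_speed=20,guard=4));S('placed')
s=cams.snapshot("top");pickle.dump(s,open('pics/t5.pkl','wb'))
```

```text
over {'time': 23.64, 'position': [428.89, -24.56, 120.09], 'width': 85.19, 'grip_force': 0.0, 'force': [0.3, 0.59, 0.08]}
False
grip {'time': 25.54, 'position': [428.87, -24.39, 15.96], 'width': 12.12, 'grip_force': 0.0, 'force': [-0.4, 0.04, 1.0]}
lift {'time': 26.02, 'position': [429.19, -24.47, 26.32], 'width': 11.94, 'grip_force': 0.0, 'force': [-0.01, 0.06, 0.17]}
up {'time': 26.96, 'position': [428.24, -24.26, 119.15], 'width': 12.19, 'grip_force': 0.0, 'force': [-0.26, 0.18, 0.16]}
```

The grasp missed. One composite picture will show why.

Run:
```python
from h import *
from bench import manip,cams
p=np.pi
manip.reach([360,-25,190],[p,0,0]);
o=np.zeros((600,800,3),np.uint8)
s=cams.snapshot("wrist");s['fish']=1;pickle.dump(s,open('pics/w6.pkl','wb'))
u,v=proj(s,[430,-25,20])[0].astype(int);v=max(v,100);print('w',u-100,v-100)
o[:,:]=0;o[:600,:400]=cv2.resize(s['color'][v-100:v+100,u-67:u+66],(400,600),interpolation=cv2.INTER_CUBIC);print(u-67)
s=cams.snapshot("scene");pickle.dump(s,open('pics/s6.pkl','wb'));u,v=proj(s,[430,-25,20])[0].astype(int);print('s',u-50,v-37)
o[:300,400:]=cv2.resize(s['color'][v-37:v+38,u-50:u+50],(400,300),interpolation=cv2.INTER_CUBIC)
s=cams.snapshot("top");pickle.dump(s,open('pics/t6.pkl','wb'));u,v=proj(s,[430,-25,20])[0].astype(int);print('t',u-50,v-37)
o[300:,400:]=cv2.resize(s['color'][v-37:v+38,u-50:u+50],(400,300),interpolation=cv2.INTER_CUBIC)
cv2.imwrite('pics/c6.png',o);print(manip.get_state()['time'])
```

```text
w 182 17
215
s 189 197
t 218 228
28.5167
```

View pics/c6.png

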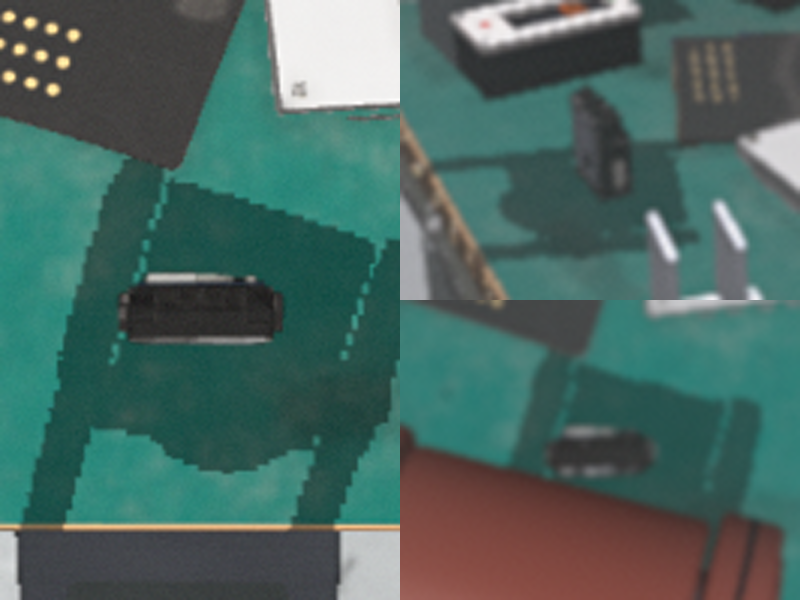

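The module still stands upright. Measuring where it is now.

Run:
```python
from h import *
s=pickle.load(open('pics/w6.pkl','rb'))
P=np.array([[120,312],[283,310],[200,283],[200,344]])/3+[215,17]
print(unproj(s,P,51).round(1).tolist())
s=pickle.load(open('pics/t6.pkl','rb'))
P=(np.array([[548,455],[656,452]])-[400,300])/4+[218,228]
print(unproj(s,P,51).round(1).tolist())
from bench import manip
print(manip.get_state()['width'],manip.get_state()['eef_rot'])
```

```text
[[428.0, 1.4, 51.0], [428.8, -51.1, 51.0], [437.3, -24.4, 51.0], [417.4, -24.4, 51.0]]
[[426.5, 0.5, 51.0], [426.4, -53.8, 51.0]]
11.944010340971472 [-3.14139219e+00  6.66860062e-04  5.76391467e-04]
```

It didn't move: (428.4,-24.8), upright. Both failed grips were well above the centre point, and the one that held was at the centre. So I'll grip near the centre with more force. Tips 9.5 mm above the underside still clear the 8 mm ribs.

```bash
cat > place.py <<'E'
from h import *
from bench import manip,cams
p=np.pi
S=lambda t:print(t,{k:np.round(manip.get_state()[k],2).tolist() for k in('time','position','width','grip_force','force')})
ok=lambda:manip.get_state()['grip_force']>20
manip.gripper_to(80,70)
manip.reach([428.4,-24.6,100],[p,0,p/2])
print(manip.movel([428.4,-24.6,9.5],max_speed=120,guard=10))
manip.gripper_to(34,70);S('near')
manip.gripper_to(15,70);S('grip')
if ok():
    manip.hold(.2);manip.movel([428.4,-24.6,15],max_speed=25);S('lift')
if ok():
    manip.movel([428.4,-24.6,110],max_speed=110);S('up')
if ok():
    manip.movel([437.8,197.7,110],[p,0,p/2+.084],max_speed=130);manip.hold(.15);S('above nest')
if ok():
    manip.movel([437.8,197.7,35],max_speed=90);S('in')
    print(manip.movel([437.8,197.7,14],max_speed=20,guard=4));S('placed')
E
python3 place.py
```

```text
False
near {'time': 31.95, 'position': [428.5, -24.61, 9.64], 'width': 33.92, 'grip_force': 0.0, 'force': [0.02, -0.63, 0.34]}
grip {'time': 32.22, 'position': [428.66, -24.64, 9.86], 'width': 18.52, 'grip_force': 68.73, 'force': [-1.14, 0.37, 5.43]}
lift {'time': 32.79, 'position': [428.42, -24.62, 15.01], 'width': 18.13, 'grip_force': 68.47, 'force': [-0.16, -0.66, -0.22]}
up {'time': 33.81, 'position': [427.75, -24.45, 109.21], 'width': 18.13, 'grip_force': 68.48, 'force': [0.38, -0.47, -1.13]}
above nest {'time': 35.82, 'position': [437.87, 197.29, 110.01], 'width': 18.06, 'grip_force': 68.48, 'force': [-0.06, -0.75, -0.25]}
in {'time': 36.8, 'position': [438.4, 197.88, 35.57], 'width': 18.44, 'grip_force': 68.48, 'force': [-0.02, -0.27, -0.19]}
True
placed {'time': 37.68, 'position': [437.51, 197.64, 15.88], 'width': 18.34, 'grip_force': 69.12, 'force': [-0.79, -0.36, 4.62]}
```

It seated on the nest: TCP came to 15.9, exactly grip height + 6. Now I'll release, retreat and close the lid from behind.

```bash
cat > lid.py <<'E'
from h import *
from bench import manip,cams
p=np.pi;B=np.array([449.7,198.7]);a=.084
R=np.array([[np.cos(a),-np.sin(a)],[np.sin(a),np.cos(a)]])
W=lambda x,y,z:[*(B+R@[x,y]),z]
O=[p,0,p/2+a]
S=lambda t:print(t,{k:np.round(manip.get_state()[k],2).tolist() for k in('time','position','width','grip_force','force')})
if __name__=='__main__':
    manip.gripper_to(38);S('open')
    x,y,_=manip.get_state()['position'];manip.movel([x,y,110],max_speed=120)
    s=cams.snapshot("wrist");s['fish']=1;pickle.dump(s,open('pics/w7.pkl','wb'))
    s=cams.snapshot("top");pickle.dump(s,open('pics/t7.pkl','wb'))
    manip.gripper_to(0)
    manip.movel(W(20,0,225),O,max_speed=250)
    manip.movel(W(128,0,225),O,max_speed=250)
    print(manip.movel(W(128,0,168),O,max_speed=200,guard=10))
    for th in (1.6,1.3,1.0,.75,.5,.3,.15,.05):
        c,sn=np.cos(th),np.sin(th)
        if manip.movel(W(61-105*c+3.5*sn+15,0,67+105*sn+3.5*c),O,max_speed=180,guard=20): S(('guard',th));break
    print(manip.movel(W(-29,0,67),O,max_speed=20,guard=8));S('closed')
E
python3 lid.py
```

```text
open {'time': 38.01, 'position': [436.45, 197.32, 14.92], 'width': 37.71, 'grip_force': 0.0, 'force': [-0.61, -0.01, 0.51]}
False
False
closed {'time': 44.12, 'position': [420.72, 196.25, 66.91], 'width': -0.3, 'grip_force': 0.0, 'force': [-0.34, -0.51, 0.91]}
```

The tip reached z 67 with no contact force, which doesn't look like a closed lid. I'll retreat straight up and check the blue pixels numerically.

Run:
```python
from lid import *
s0=pickle.load(open('pics/top0.pkl','rb'));t7=pickle.load(open('pics/t7.pkl','rb'))
s=cams.snapshot("top");pickle.dump(s,open('pics/t8.pkl','wb'));sc=cams.snapshot("scene");pickle.dump(sc,open('pics/s8.pkl','wb'))
s6=pickle.load(open('pics/s6.pkl','rb'))
def blue(i,r):
    c=i['color'][r[0]:r[1],r[2]:r[3]].astype(int);m=(c[...,0]>c[...,1]+45)&(c[...,0]>c[...,2]+45)
    v,u=np.nonzero(m);return len(u),(u.min()+r[2],u.max()+r[2],v.min()+r[0],v.max()+r[0]) if len(u) else None
r=(180,300,100,215)
for n,i in (('t0',s0),('t7',t7),('t8',s)): print(n,blue(i,r))
for n,i in (('s6',s6),('s8',sc)): print(n,blue(i,(110,230,180,300)))
for th in (1.8,1.7,0,.1):
    c,sn=np.cos(th),np.sin(th);P=[W(61-124*c,36,67+124*sn),W(61-124*c,-36,67+124*sn)]
    print(th,proj(s,P).round().tolist(),proj(sc,P).round().tolist())
print('hinge',proj(s,[W(61,36,67),W(61,-36,67)]).round().tolist(),proj(sc,[W(61,36,67),W(61,-36,67)]).round().tolist())
```

```text
t0 (230, (np.int64(116), np.int64(168), np.int64(200), np.int64(225)))
t7 (250, (np.int64(115), np.int64(167), np.int64(200), np.int64(223)))
t8 (274, (np.int64(116), np.int64(168), np.int64(200), np.int64(227)))
s6 (94, (np.int64(241), np.int64(251), np.int64(132), np.int64(180)))
s8 (96, (np.int64(241), np.int64(251), np.int64(132), np.int64(180)))
1.8 [[114.0, 207.0], [154.0, 202.0]] [[239.0, 131.0], [251.0, 137.0]]
1.7 [[114.0, 213.0], [154.0, 209.0]] [[235.0, 131.0], [246.0, 137.0]]
0 [[139.0, 291.0], [176.0, 287.0]] [[190.0, 182.0], [199.0, 191.0]]
0.1 [[138.0, 291.0], [174.0, 287.0]] [[190.0, 178.0], [199.0, 187.0]]
hinge [[135.0, 229.0], [170.0, 225.0]] [[232.0, 174.0], [243.0, 182.0]]
```

The lid never moved. All evidence (both high grips slipping, the free pass over the lid) fits real fingertips about 37 mm above the reported TCP. I'll check that with marks in one composite of stored images, which also shows the module in the nest.

Run:
```python
from lid import *
L=lambda n:pickle.load(open(f'pics/{n}.pkl','rb'))
o=np.zeros((600,800,3),np.uint8)
def put(n,P,marks,x,y,sc,w=400,h=300):
    s=L(n);u,v=proj(s,P)[0];W_,H_=w/sc,h/sc;a,b=int(u-W_/2),max(0,int(v-H_/2))
    a=max(0,a);c=s['color'][b:b+int(H_),a:a+int(W_)];c=cv2.resize(c,None,fx=sc,fy=sc,interpolation=cv2.INTER_CUBIC);
    for m in marks:
        q=((proj(s,m)[0]-[a,b]+.5)*sc).astype(int);cv2.drawMarker(c,tuple(map(int,q)),(0,255,255),0,9,1)
    o[y:y+c.shape[0],x:x+c.shape[1]]=c
t=[430,-25]
put('s1',[430,-25,60],[[*t,6],[*t,43],[*t,79],[*t,116]],0,0,5)
p8=[420.7,196.2]
put('s8',[*p8,110],[[*p8,67],[*p8,104],[*p8,140]],400,0,5)
put('w7',[437,197,50],[W(-12,0,58)],0,300,3)
put('t8',[450,190,50],[],400,300,4)
cv2.imwrite('pics/c8.png',o)
```

```text
(no output)
```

View pics/c8.png

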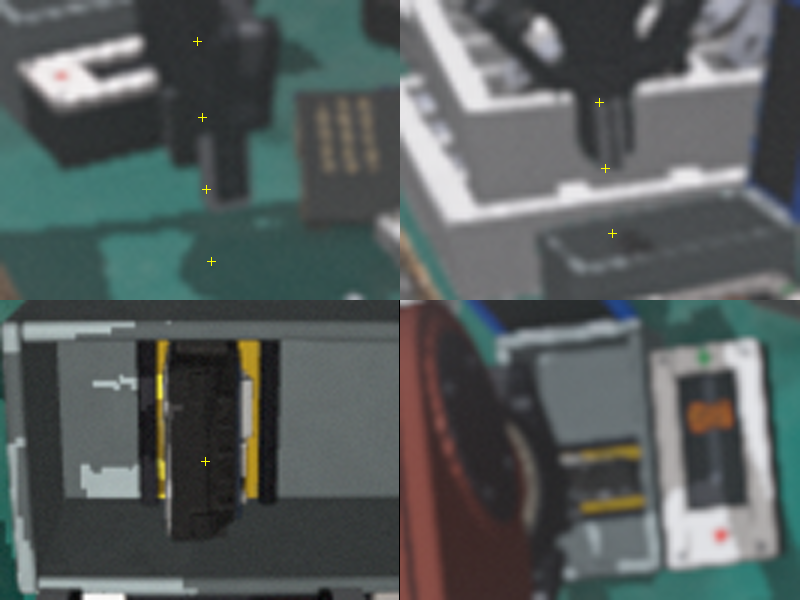

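Confirmed: the real tip sits on the +37 mm mark (605,168). The module stands upright between the ribs. I'll redo the lid with that correction.

Run:
```python
from lid import *
D=37
M=lambda x,z,**k:manip.movel(W(x,0,z-D),O,**k)
M(-29,225,max_speed=300)
M(125,225,max_speed=300)
g=M(125,180,max_speed=200,guard=10);S(g)
if not g:
    r=115
    for th in (1.57,1.2,.85,.5,.25,.08):
        c,sn=np.cos(th),np.sin(th)
        if M(61-r*c+3.5*sn+14,67+r*sn+3.5*c,max_speed=220,guard=20): S(('guard',th));break
    print(M(61-r+14,66,max_speed=25,guard=10));S('closed')
s=cams.snapshot("scene");pickle.dump(s,open('pics/s9.pkl','wb'))
```

```text
False {'time': 45.82, 'position': [572.33, 209.1, 142.2], 'width': 0.04, 'grip_force': 0.0, 'force': [1.82, -0.38, -0.46]}
True
closed {'time': 48.18, 'position': [410.92, 195.6, 33.2], 'width': -0.32, 'grip_force': 3.92, 'force': [-2.47, -1.44, 7.2]}
```

The lid is closed: contact at tip height ≈ 70.3 against an expected 70.5. Now the switch.

Run:
```python
from lid import *
D=37.3;y=-62.4
def orange():
    s=cams.snapshot("top");c=s['color'].astype(int);m=(c[...,2]>c[...,0]+70)&(c[...,1]<c[...,2]*.75)&(c[...,1]>c[...,2]*.35);m[:200]=0;m[280:]=0;m[:,:172]=0;m[:,206:]=0
    v,u=np.nonzero(m);
    if len(u)<5: return len(u)
    P=unproj(s,[u.mean(),v.mean()],38.7)[0,:2];return len(u),((P-B)@R).round(1)
M=lambda x,yy,z,**k:manip.movel(W(x,yy,z-D),O,**k)
M(-32,0,95,max_speed=200)
M(-14.5,y,80,max_speed=200)
g=M(-14.5,y,45,max_speed=120,guard=6);S(('a',g))
if not g:
    g=M(-14.5,y,35.5,max_speed=30,guard=4);S(('b',g))
    st=manip.get_state()['position'];z=max(35.5,st[2]+D+(1 if g else 0))
    print('z',z)
    if z<38:
        g=M(14,y,z,max_speed=25,guard=7);S(('push',g));print('local x',(R.T@(manip.get_state()['position'][:2]-B)).round(1))
        M(-1,y,z,max_speed=80) if g else None
        M(-3,y,110,max_speed=150)
        manip.reach(W(-150,-120,150),O);print(orange());S('end')
```

```text
('a', False) {'time': 49.43, 'position': [439.86, 135.9, 7.53], 'width': 0.04, 'grip_force': 0.0, 'force': [-0.0, 0.39, 0.2]}
('b', False) {'time': 49.9, 'position': [440.41, 135.27, -1.85], 'width': 0.1, 'grip_force': 0.0, 'force': [-0.29, 0.18, 0.94]}
z 35.5
('push', False) {'time': 51.19, 'position': [468.6, 137.68, -1.94], 'width': 0.07, 'grip_force': 0.86, 'force': [-1.06, 0.09, 0.29]}
local x [ 13.7 -62.4]
(56, array([ 21.8, -62.9]))
end {'time': 52.63, 'position': [310.73, 66.69, 149.43], 'width': 0.01, 'grip_force': 0.0, 'force': [-0.13, -0.41, 0.8]}
```

The switch moved about 10 of 14 mm. My push was too short and met no end stop. Pushing again, further, with the guard.

Run:
```python
from lid import *
D=37.3;y=-62.4
M=lambda x,yy,z,**k:manip.movel(W(x,yy,z-D),O,**k)
manip.reach(W(-2,y,60-D),O)
g=M(-2,y,35.5,max_speed=60,guard=6);S(g)
if not g:
    g=M(30,y,35.5,max_speed=30,guard=8);S(('push',g));print('local x',(R.T@(manip.get_state()['position'][:2]-B)).round(1))
    M(8,y,36,max_speed=120)
    M(4,y,85,max_speed=150)
    manip.reach(W(-150,-120,150),O);S('end')
for n in('top','scene'):
    s=cams.snapshot(n);pickle.dump(s,open(f'pics/{n}F.pkl','wb'))
    c=s['color'].astype(int)
    if n=='top':
        m=(c[...,2]>c[...,0]+70)&(c[...,1]<c[...,2]*.75)&(c[...,1]>c[...,2]*.35);m[:200]=0;m[280:]=0;m[:,:172]=0;m[:,206:]=0
        v,u=np.nonzero(m);P=unproj(s,[u.mean(),v.mean()],38.7)[0,:2];print(len(u),((P-B)@R).round(1))
    m=(c[...,0]>c[...,1]+45)&(c[...,0]>c[...,2]+45)
    r=(180,300,100,215) if n=='top' else (110,230,180,300)
    v,u=np.nonzero(m[r[0]:r[1],r[2]:r[3]]);print(n,len(u),u.min()+r[2],u.max()+r[2],v.min()+r[0],v.max()+r[0])
    pts=[W(sx*62,sy*36,70) for sx in(-1,1) for sy in(-1,1)];print(proj(s,pts).round().tolist())
```

```text
False {'time': 54.02, 'position': [452.69, 136.21, -1.94], 'width': -0.09, 'grip_force': 0.0, 'force': [-0.32, 0.13, -0.46]}
('push', True) {'time': 54.67, 'position': [468.23, 137.61, -2.58], 'width': 0.2, 'grip_force': 0.0, 'force': [-0.04, 0.18, -0.27]}
local x [ 13.3 -62.4]
end {'time': 56.18, 'position': [310.56, 66.61, 149.36], 'width': -0.23, 'grip_force': 0.0, 'force': [1.05, 0.77, 0.42]}
56 [ 21.8 -62.9]
top 2342 134 175 225 291
[[175.0, 287.0], [139.0, 291.0], [170.0, 225.0], [134.0, 229.0]]
scene 489 192 243 174 190
[[200.0, 190.0], [191.0, 181.0], [243.0, 181.0], [233.0, 173.0]]
```

Run:
```python
from h import *
B=np.array([449.7,198.7]);a=.084;R=np.array([[np.cos(a),-np.sin(a)],[np.sin(a),np.cos(a)]])
for n in('top0','t7','topF'):
    s=pickle.load(open(f'pics/{n}.pkl','rb'));c=s['color'].astype(int)
    m=(c[...,2]>c[...,0]+70)&(c[...,1]<c[...,2]*.75)&(c[...,1]>c[...,2]*.35);m[:200]=0;m[280:]=0;m[:,:172]=0;m[:,206:]=0
    v,u=np.nonzero(m);P=unproj(s,[[u.mean(),v.mean()],[u.mean(),v.min()-.5],[u.mean(),v.max()+.5]],38.7)[:,:2];print(n,len(u),((P-B)@R).round(1).tolist())
    # green, red dot, in rows
    rd=(c[...,2]>150)&(c[...,1]<100)&(c[...,0]<110)&(np.abs(c[...,1]-c[...,0])<25);gr=(c[...,1]>c[...,2]+60)&(c[...,1]>c[...,0]+30)
    for mm in(rd,gr):
        mm=mm.copy();mm[:225]=0;mm[290:]=0;mm[:,180:]&=True;mm[:,:178]=0;mm[:,202:]=0
        v,u=np.nonzero(mm)
        if len(u):print('  dot',len(u),((unproj(s,[u.mean(),v.mean()],40)[:,:2]-B)@R).round(1).tolist())
```

```text
top0 69 [[9.5, -62.3], [19.3, -63.2], [-49.6, -57.0]]
  dot 3 [[43.8, -61.7]]
t7 54 [[8.5, -62.4], [19.2, -63.3], [-49.6, -57.2]]
topF 56 [[21.8, -62.9], [33.6, -64.0], [-49.6, -56.6]]
  dot 3 [[43.8, -61.7]]
```

The switch's front edge moved 14.3 mm, and the 8 N stop was at the same spot, so it is at its end. (My orange mask had included some red-dot pixels.) The lid's blue outline matches the closed box. Handing in.

```bash
python3 -c "
from bench import order
print(order.hand_in())"
```

```text
the job is handed in; nothing more can be done
None
```

The job is handed in at about 56 s, with no verdict returned: the module stands on the nest, the lid is closed and the switch is fully at the green-dot end; the first pick from the stand slipped and the first face grip and lid pass missed, because the real fingertips sit about 37 mm above the reported TCP.

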